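# Tip a counted batch of spare parts from the bench skip into a picking bin

### The job

A small carton was left standing in front of the yellow tipping skip: set it aside, upright on the bench, and stand the empty blue bin there instead, centred and close up to the yellow stop edge of the stand. Push the skip over past its catch so that all four parts in it drop into the bin, then bring it back upright by its handle, easing it down so that it never slams into its rest, until the catch clicks and it sits fully home; leave the filled bin standing there, and do not knock over or shove anything else on the bench.

Things in the scene. Friction and masses are not known exactly. Their poses are not given: they have to be found in the camera images.
- stand: Green steel stand of the yellow tipping skip, bolted down. Origin on the bench below the pivot; x axis level, to the side the skip tips to, y along the pivot axis, z up. Base plate x -140..+50, y -90..+90 mm, 6 mm thick; its front edge, turned up 14 mm at x +50, is the stop for the bin. Upright side plates at y -65..-60 and +60..+65, x -115..+24, 186 mm high. Place and yaw vary.
- pivot (a point): Middle of the skip's pivot axis, 170 mm above the stand's origin, axes as the stand's. The axis runs along the stand's y.
- bin_place (a point): Point on the bench 120 mm in front of the pivot (stand x), at stand y 0: middle of the bin's place. With its 120 mm side along the stand's x the bin then stands 10 mm clear of the stop. The parts drop past the bin's rim 75 to 145 mm in front of the pivot (95 to 135 when tipped at about 1 rad/s), up to 38 mm to either side of the middle.
- skip (a joint): Tilt of the skip about its pivot, rad: 0 upright, home on its rest bar; grows as it tips to the stand's +x; 1.75 at the dump stop. 0.6 kg. It is over-centre: when empty, its weight pulls it home below about 0.65 rad and to the dump stop above that, where it stays by itself.
- catch (a joint): Sprung arm with a red roller outside the stand's +y plate; reads 0 at rest, down to -0.1 as the skip's tooth passes. It holds the skip home: at the handle it takes about 4 N to push out; crest at skip tilt 0.21, free beyond 0.4. Coming back the roller stops the skip at 0.4; it must be pushed over the crest (a few N), then snaps home hard unless held back by its handle.
- skip_lip (a point): Middle of the skip's pouring lip, on the skip: upright it is 57 mm in front of (stand +x) and 64 mm above the pivot. The skip is an open scoop of sheet steel 104 mm wide: floor 15 mm above the pivot from x -85 to -10 mm, front slope from there up to the lip, back wall at x -89 rising to 99 mm above the pivot, sides as high.
- skip_handle (a point): Middle of the skip's handle, on the skip: a straight black round bar 14 mm thick, parallel to the pivot, 80 mm clear between its two 10 mm side arms, standing free 41 mm above the back wall's rim. Upright it is 100 mm behind (stand -x) and 140 mm above the pivot; it swings on a circle of 172 mm radius about the pivot.
- bin_mid (a point): Centre (half-way up) of the empty blue plastic picking bin, open on top: 120 mm along its x, 150 mm along its y, 70 mm high, 0.22 kg; rim 9 mm wide and 16 mm deep all round (outer faces at the full size), walls below it 3 mm. z up; this point is 35 mm above its underside.
- bearing_a_mid (a point): Steel ball bearing with blue seals, 30 mm across and 9 mm thick, 32 g, lying in the skip. This point is its centre.
- bearing_b_mid (a point): Steel ball bearing with blue seals, 30 mm across and 9 mm thick, 32 g, lying in the skip. This point is its centre.
- damper_a_mid (a point): Black rubber damper block, 28 x 22 x 18 mm, 25 g, lying in the skip. This point is its centre.
- damper_b_mid (a point): Black rubber damper block, 28 x 22 x 18 mm, 25 g, lying in the skip. This point is its centre.
- small_carton_mid (a point): Centre of the small brown carton that stands in the bin's place, 135 to 175 mm in front of the pivot, at any angle: 50 mm along its x, 85 mm along its y, 60 mm high, 0.25 kg, z up. To be set aside anywhere free on the bench.
- red_bin: Bystander: smaller red bin full of brass bushes, 82 x 104 mm, 60 mm high; origin at the centre of its underside.
- spray_can_mid (a point): Bystander: spray can, 53 mm across, 150 mm high, standing near one short side of the blue bin; this point is half-way up.
- tape_roll_mid (a point): Bystander: roll of brown tape lying flat, 96 mm across, 46 mm high, beside the bin's place; this point is its centre.
- grease_jar_mid (a point): Bystander: white jar with a yellow lid, 60 mm across, 65 mm high, beside the bin's place; this point is half-way up.
- flat_carton_mid (a point): Bystander: flat carton, 140 x 90 mm, 50 mm high, behind the skip; this point is its centre.
- oil_bottle_mid (a point): Bystander: white bottle with a red cap, 64 mm across, 150 mm high; this point is half-way up.
- screwdriver_grip (a point): Bystander: screwdriver lying on the bench, 180 mm long; this point is on its handle.
Things that resemble listed ones, but are neither listed nor needed, are in the scene too. What is shaped like the part that bears bin_mid but black or purple is not meant.

How it is judged:
On the way, in this order (a step that is already met when the one before it is completed fails the run):
1. the blue bin stands on the bench in its place in front of the skip, the skip still upright (x of bin_mid in the frame of stand between 0.09 and 0.15 m and y of bin_mid in the frame of stand between -0.035 and 0.035 m and height (world z) of bin_mid between 0.028 and 0.045 m and angle between bin_mid's own z axis and vertical below 0.1 rad and value of joint skip below 0.1 rad), for 0.2 s.
2. the skip is tipped right over (at least 1.5 rad) (value of joint skip above 1.5 rad), for 0.1 s.
3. the skip is back upright, fully home in its catch (value of joint skip below 0.05 rad), for 0.2 s.
At the end, for the whole second after the job is handed in: The skip is home in its catch (under 0.05 rad), at rest; the blue bin stands upright on the bench, its centre 90 to 150 mm in front of the pivot and within 35 mm of the middle, with all four parts in it; the small carton stands upright on the bench (x of bin_mid in the frame of stand between 0.09 and 0.15 m and y of bin_mid in the frame of stand between -0.035 and 0.035 m and height (world z) of bin_mid between 0.028 and 0.045 m and angle between bin_mid's own z axis and vertical below 0.1 rad and angle between small_carton_mid's own z axis and vertical below 0.15 rad and height (world z) of small_carton_mid between 0.022 and 0.038 m and x of bearing_a_mid in the frame of bin_mid between -0.06 and 0.06 m and y of bearing_a_mid in the frame of bin_mid between -0.075 and 0.075 m and z of bearing_a_mid in the frame of bin_mid between -0.04 and 0.03 m and x of bearing_b_mid in the frame of bin_mid between -0.06 and 0.06 m and y of bearing_b_mid in the frame of bin_mid between -0.075 and 0.075 m and z of bearing_b_mid in the frame of bin_mid between -0.04 and 0.03 m and x of damper_a_mid in the frame of bin_mid between -0.06 and 0.06 m and y of damper_a_mid in the frame of bin_mid between -0.075 and 0.075 m and z of damper_a_mid in the frame of bin_mid between -0.04 and 0.03 m and x of damper_b_mid in the frame of bin_mid between -0.06 and 0.06 m and y of damper_b_mid in the frame of bin_mid between -0.075 and 0.075 m and z of damper_b_mid in the frame of bin_mid between -0.04 and 0.03 m and value of joint skip below 0.05 rad and velocity of joint skip between -0.1 and 0.1 rad/s); the robot touches nothing.
It fails at once if the skip slams home: it moves back faster than 2.0 rad/s (0.34 m/s at the handle) within 0.35 rad of upright (value of joint skip below 0.35 rad and velocity of joint skip below -2 rad/s).
It fails at once if another thing on the bench is shoved more than 25 mm or knocked over (distance of any of red_bin, spray_can_mid, tape_roll_mid, grease_jar_mid, flat_carton_mid, oil_bottle_mid, screwdriver_grip from where it was at the start of the episode above 0.025 m).
It also fails if it takes over 72 s, if anything falls off the work surface, if the arm or the gripper's body presses on something with over 40 N, if the wrist force passes 120 N, or if a joint passes its speed limit or range.

### The arm

A 6-joint arm with a two-finger parallel gripper is mounted at the origin on the work surface. World frame = base frame: x ahead of the robot, y to its left, z up, the work surface at z = 0. Lengths are in m, angles in rad, forces in N, time in s.
With the tool pointing down it reaches from about 0.425 to 1.125 m from the base axis. Payload 14.9 kg.
Tool frame: the origin (TCP) lies at the very end of the fingers, on their centre line; the grasp point (between the pads) lies 19 mm behind it; z points along the fingers, x is the direction in which the jaws open and shut, and the axes are right-handed (so a half turn about z gives the same grasp; the last joint's range is limited). The gripper opens to 91 mm and grips with 3 to 60 N. Pads are 32 mm wide; open, the fingers measure 118 mm over their backs; the gripper's body (76 mm by 178 mm) begins 60 mm behind the grasp point.
Start: joints at [1.243, 0.379, 1.734, -0, 1.028, -0.033], TCP at [0.203, 0.67, 0.214] pointing down, gripper open.
Joint ranges: [-2.77, 2.77], [-0.74, 2.19], [0, 2.66], [-1.06, 4.2], [0.31, 2.87], [-3.08, 3.08]. Speed limits (rad/s): [1.89, 1.89, 2.39, 3.14, 3.14, 3.14].

### API

Orientations are given as a rotation vector (axis times angle).
In Python, from plant import bot, inverse_kinematics, viewer gives the robot as it stands. Calls block until the motion is done:
- bot.goto(position, orientation): joint-space move of the TCP to a pose.
- bot.move_l(position, orientation=None, speed=0.15, max_force=None): straight line of the TCP; orientation=None keeps the orientation; speed is the mean speed in m/s. With max_force (N) it stops when the force on the tool has changed by that much, and returns True; else False.
- bot.set_joints(angles): joint-space move.
- bot.command_gripper(opening, strength=None): finger opening in m; strength is the grip in N (None keeps the last); returns when the fingers have stopped.
- bot.sleep(seconds).
- inverse_kinematics(position, orientation): joint angles nearest the present ones, or None.
- viewer.capture(name): name is "side" or "top"; returns a dict with "img" (480x640x3 uint8, blue, green, red), "K" (3x3 intrinsics, pixels), "dist" ([k1, k2, p1, p2, k3] as OpenCV has them; the pictures are not rectified), "extrinsics" (4x4, takes a point from camera to world coordinates). Camera axes: x right, y up, looking along -z (the intrinsics and any distortion apply to the point x, -y, -z); pixel columns grow to the right and rows downward; lengths in m; the calibration is good to about 2 mm. A picture is of the moment at which its call begins. There is no depth.
A pose or a line that the arm cannot do raises bot.PlanningError and nothing moves.
- bot.job_done(): hands the job in, once; it reports no verdict.
Readings, each from a call of its own:
- bot.read_t(): time.
- bot.read_joint_pos(): joint angles.
- bot.read_joint_vel(): joint speeds.
- bot.read_joint_efforts(): joint torques, N m.
- bot.read_tool_pos(): TCP position.
- bot.read_tcp_rot(): TCP orientation.
- bot.read_ft_force(): force on the tool from outside, world axes, zero at the start.
- bot.read_moment(): the same for the moment, N m.
- bot.read_finger_gap(): finger opening in m.
Only numpy, scipy, OpenCV 4.12 (cv2) and the standard library are available. Lean on these libraries where they do the work, as an engineer would, in place of code of your own. Each camera call takes 0.05 s, during which the arm holds its last target. There are 200 camera calls.

## Working session

There is one attempt and no reset: what is moved stays moved. The work goes in short steps, each a Python script; the robot and the scene stay as the last script left them, time stands still between calls to the robot, and variables do not carry over. Pictures are saved under pics/ and viewed, about 8 in all and at most 12, crops included, and the job is handed in when it is done.

```bash
mkdir -p pics; ls
python3 - <<'E'
from plant import bot, viewer
import cv2,pickle
for n in("top","side"):
    c=viewer.capture(n); pickle.dump(c,open(n+".pkl","wb")); cv2.imwrite(f"pics/{n}0.png",c["img"]); print(n,c["K"],c["dist"],c["extrinsics"])
print(bot.read_t(),bot.read_tcp_rot())
E
```

```text
pics
top [[608.91246974   0.         328.14173057]
 [  0.         608.91246974 235.72853203]
 [  0.           0.           1.        ]] [-0.00336215  0.          0.          0.          0.        ] [[ 0.00204016  0.99645306 -0.08412572  0.37985813]
 [-0.9998504   0.00347757  0.01694344 -0.01723351]
 [ 0.0171759   0.08407857  0.99631109  1.67578705]
 [ 0.          0.          0.          1.        ]]
side [[609.83759241   0.         319.74353263]
 [  0.         609.83759241 237.08383653]
 [  0.           0.           1.        ]] [-0.10080731  0.          0.          0.          0.        ] [[ 0.81193122  0.36121911 -0.45857219 -0.28852379]
 [-0.58365463  0.48789887 -0.64907778 -1.1386242 ]
 [-0.01072245  0.79465429  0.60696753  1.2475461 ]
 [ 0.          0.          0.          1.        ]]
0.1 [ 2.52316439e+00  1.87081021e+00 -1.23033401e-03]
```

View pics/top0.png

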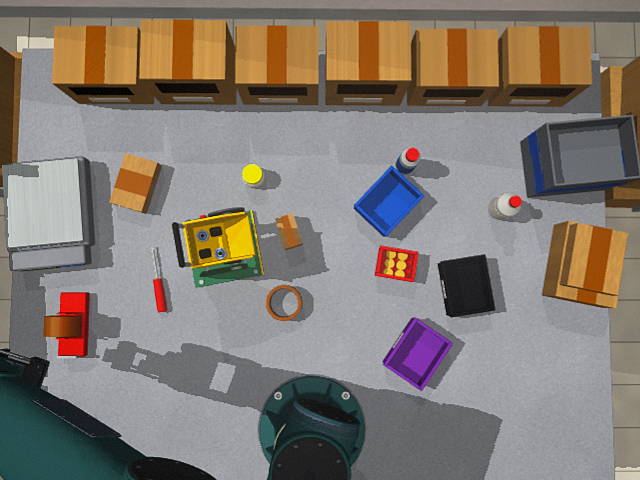

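View pics/side0.png

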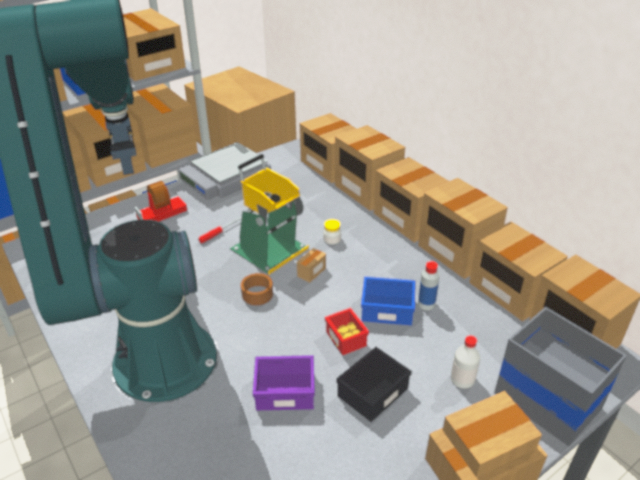

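Run:
```python
import cv2
im=cv2.imread("pics/top0.png")
def crop(x0,y0,x1,y1,s,n):
    c=cv2.resize(im[y0:y1,x0:x1],None,fx=s,fy=s,interpolation=cv2.INTER_CUBIC)
    for x in range((x0+9)//10*10,x1,10):
        cv2.line(c,((x-x0)*s,0),((x-x0)*s,6),(0,0,255),1)
        if x%20==0: cv2.putText(c,str(x),((x-x0)*s,16),0,.4,(0,0,255))
    for y in range((y0+9)//10*10,y1,10):
        cv2.line(c,(0,(y-y0)*s),(6,(y-y0)*s),(0,0,255),1)
        if y%20==0: cv2.putText(c,str(y),(8,(y-y0)*s+4),0,.4,(0,0,255))
    cv2.imwrite(n,c)
crop(165,195,325,295,5,"pics/c_skip.png")
crop(345,140,445,240,5,"pics/c_bin.png")
```

```text
(no output)
```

View pics/c_skip.png

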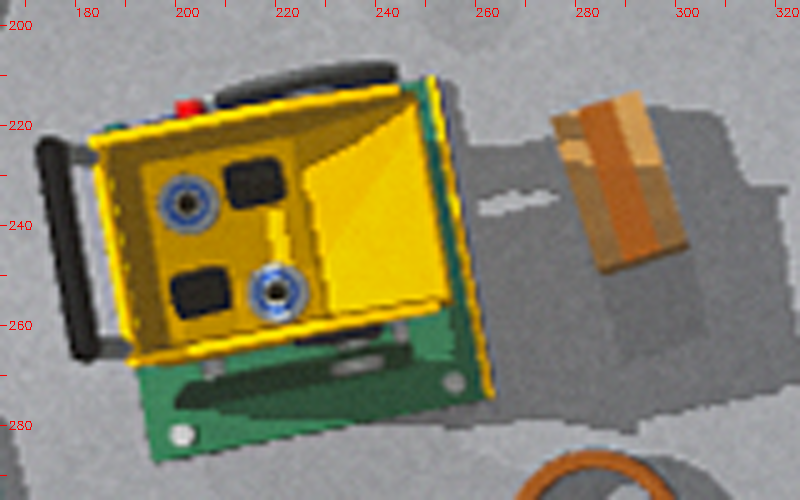

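View pics/c_bin.png

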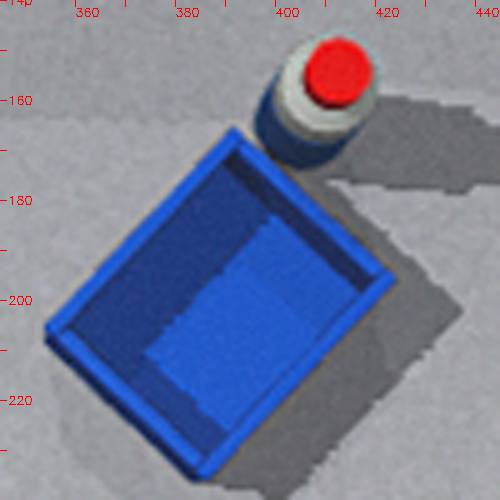

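```bash
cat > h.py <<'E'
import numpy as np, cv2, pickle, json, os
from scipy.spatial.transform import Rotation as R
from scipy.optimize import least_squares
D=np.diag([1,-1,-1.])
def ray(c,uv,z):
    n=cv2.undistortPoints(np.array([[uv]],float),c["K"],c["dist"])[0,0]
    E=c["extrinsics"]; d=E[:3,:3]@D@np.array([n[0],n[1],1]); o=E[:3,3]
    return o+d*(z-o[2])/d[2]
def rvec(yaw):  # tool down, jaw x axis at world yaw
    return (R.from_euler("z",yaw)*R.from_euler("x",np.pi)).as_rotvec()
def fit(local,world):  # 2D rigid -> x,y,yaw
    local,world=np.array(local,float)[:,:2],np.array(world)[:,:2]
    T=lambda p:p[:2]+local@np.array([[np.cos(p[2]),np.sin(p[2])],[-np.sin(p[2]),np.cos(p[2])]])
    s=[least_squares(lambda p:(T(p)-world).ravel(),[*world.mean(0),a]) for a in (0,1.57,3.14,-1.57)]
    s=min(s,key=lambda q:q.cost); return s.x,T(s.x)-world
if os.path.exists("poses.json"): P=json.load(open("poses.json"))
def S(x,y,z=0): # stand -> world
    a=P["stand"]; c,s=np.cos(a[2]),np.sin(a[2]); return np.array([a[0]+c*x-s*y,a[1]+s*x+c*y,z])
def inS(p):
    a=P["stand"]; c,s=np.cos(a[2]),np.sin(a[2]); d=np.array(p[:2])-a[:2]; return np.array([c*d[0]+s*d[1],-s*d[0]+c*d[1]])
E
python3 - <<'E'
from h import *
c=pickle.load(open("top.pkl","rb"))
A=lambda x,y:(165+x/5-.4,195+y/5-.4); B=lambda x,y:(345+x/5-.4,140+y/5-.4)
W=lambda l:[ray(c,u,z) for u,z in l]
st=W([(A(433,78),.014),(A(491,398),.014),(A(155,463),.006),(A(50,142),.31),(A(85,355),.31),(A(420,90),.234),(A(450,303),.234),(A(92,142),.269),(A(133,362),.269)])
loc=np.array([(50,90),(50,-90),(-140,-90),(-100,50),(-100,-50),(57,52),(57,-52),(-90,52),(-90,-52)])/1e3
p,r=fit(loc,st); print("stand",p,np.round(r*1e3,1).tolist())
ca,rc=fit(np.array([(-25,42.5),(25,42.5),(25,-42.5),(-25,-42.5)])/1e3,W([(A(*q),.06) for q in [(553,118),(638,92),(688,246),(602,273)]])); print("carton",ca,np.round(rc*1e3,1).tolist())
bi,rb=fit(np.array([(-60,75),(60,75),(60,-75),(-60,-75)])/1e3,W([(B(*q),.07) for q in [(233,127),(397,277),(205,482),(45,330)]])); print("bin",bi,np.round(rb*1e3,1).tolist())
o={"jar":ray(c,(252.5,174),.065),"tape":ray(c,(284.5,303),.046),"can":ray(c,B(340,72),.15),"red":ray(c,(397,264),.06),"oil":ray(c,(515,202),.15),"flat":ray(c,(135,183),.05),"sd":ray(c,(158,290),.02)}
json.dump({"stand":p.tolist(),"carton":ca.tolist(),"bin":bi.tolist(),**{k:v.tolist() for k,v in o.items()}},open("poses.json","w"))
import h; h.P=json.load(open("poses.json"))
for k in h.P: print(k,np.round(h.P[k],3),"in stand",np.round(inS(h.P[k]),3))
from plant import inverse_kinematics as ik
def t(n,pos,yaw):
    for k in (-1,0,1):
        q=ik(pos,rvec(yaw+k*np.pi)); print(n,k,None if q is None else np.round(q,2))
t("carton",[*ca[:2],.02],ca[2])
for th in (0,.6,1.2,1.75):
    x=-.1*np.cos(th)+.14*np.sin(th); z=.17+.14*np.cos(th)+.1*np.sin(th)
    t("h%.1f"%th,S(x,0,z-.015),p[2])
t("place",S(.12+.0555,0,.043),p[2])
for s in (1,-1):
    d=s*.0555*np.array([np.cos(bi[2]),np.sin(bi[2])]); t("bin%d"%s,[*(bi[:2]+d),.043],bi[2])
E
```

```text
stand [ 0.49364345  0.19656257 -1.3794879 ] [[1.8, -1.2], [0.2, -1.7], [-0.3, 1.8], [1.0, -0.3], [-1.6, -1.5], [-0.6, 2.9], [-1.3, -1.4], [0.6, 0.0], [0.1, 1.3]]
carton [ 0.52851009  0.06047617 -1.25747132] [[-1.5, 0.8], [-0.2, -1.6], [1.3, -0.6], [0.4, 1.4]]
bin [ 0.61073606 -0.20557718 -2.32109715] [[0.4, 0.2], [-0.8, -0.4], [-0.3, -1.4], [0.7, 1.6]]
stand [ 0.494  0.197 -1.379] in stand [0. 0.]
carton [ 0.529  0.06  -1.257] in stand [0.14  0.008]
bin [ 0.611 -0.206 -2.321] in stand [0.417 0.038]
jar [0.681 0.158 0.065] in stand [0.074 0.176]
tape [0.338 0.071 0.046] in stand [ 0.094 -0.177]
can [ 0.719 -0.258  0.15 ] in stand [0.489 0.134]
red [ 0.442 -0.228  0.06 ] in stand [ 0.407 -0.132]
oil [ 0.596 -0.518  0.15 ] in stand [ 0.721 -0.035]
flat [0.657 0.474 0.05 ] in stand [-0.241  0.214]
sd [0.371 0.413 0.02 ] in stand [-0.236 -0.079]
carton -1 [ 0.07  0.44  2.12  0.    0.58 -1.81]
carton 0 [ 0.07  0.44  2.12 -0.    0.58  1.33]
carton 1 [ 0.07  0.44  2.12 -0.    0.58 -1.81]
h0.0 -1 [ 0.51  0.06  1.97 -0.    1.11 -1.25]
h0.0 0 [0.51 0.06 1.97 0.   1.11 1.89]
h0.0 1 [ 0.51  0.06  1.97 -0.    1.11 -1.25]
h0.6 -1 [ 0.34 -0.02  1.99 -0.    1.17 -1.42]
h0.6 0 [ 0.34 -0.02  1.99  0.    1.17  1.72]
h0.6 1 [ 0.34 -0.02  1.99 -0.    1.17 -1.42]
h1.2 -1 [ 0.16 -0.01  2.03 -0.    1.12 -1.61]
h1.2 0 [ 0.16 -0.01  2.03  0.    1.12  1.54]
h1.2 1 [ 0.16 -0.01  2.03 -0.    1.12 -1.61]
h1.8 -1 [ 0.04  0.08  2.08 -0.    0.98 -1.72]
h1.8 0 [0.04 0.08 2.08 0.   0.98 1.42]
h1.8 1 [ 0.04  0.08  2.08 -0.    0.98 -1.72]
place -1 [ 0.    0.39  2.13 -0.    0.62 -1.76]
place 0 [0.   0.39 2.13 0.   0.62 1.38]
place 1 [ 0.    0.39  2.13 -0.    0.62 -1.76]
bin1 -1 [-0.44  0.5   1.94 -0.    0.7  -1.26]
bin1 0 [-0.44  0.5   1.94 -0.    0.7   1.88]
bin1 1 [-0.44  0.5   1.94 -0.    0.7  -1.26]
bin-1 -1 [-0.28  0.56  1.84 -0.    0.74 -1.1 ]
bin-1 0 [-0.28  0.56  1.84 -0.    0.74  2.04]
bin-1 1 [-0.28  0.56  1.84 -0.    0.74 -1.1 ]
```

Run:
```python
from h import *
c=pickle.load(open("side.pkl","rb")); E=c["extrinsics"]
x0,y0,s=50,50,6
im=cv2.resize(c["img"][y0:190,x0:180],None,fx=s,fy=s,interpolation=cv2.INTER_CUBIC)[:600]
M=np.linalg.inv(E)
def pr(p):
    q=D@(M@np.append(p,1))[:3]; return cv2.projectPoints(q.reshape(1,3),np.zeros(3),np.zeros(3),c["K"],c["dist"])[0][0,0]
rx=R.from_rotvec([2.52316,1.87081,-.00123]).as_matrix()
t=np.array([.203,.67,.214]); 
for h in (0,.019,.079,.12,.16,.2,.25):
    for k,ax,col in((0,.089,(0,0,255)),(1,.089,(255,0,255))):
        a=t+[0,0,h]
        u=[tuple(int(v) for v in (pr(a+sg*ax*rx[:,k])+.5-[x0,y0])*s) for sg in(1,-1)]
        cv2.line(im,u[0],u[1],col,1)
    cv2.putText(im,"%d"%(h*1e3),u[0],0,.4,(0,0,0))
cv2.imwrite("pics/grip.png",im)
```

```text
(no output)
```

View pics/grip.png

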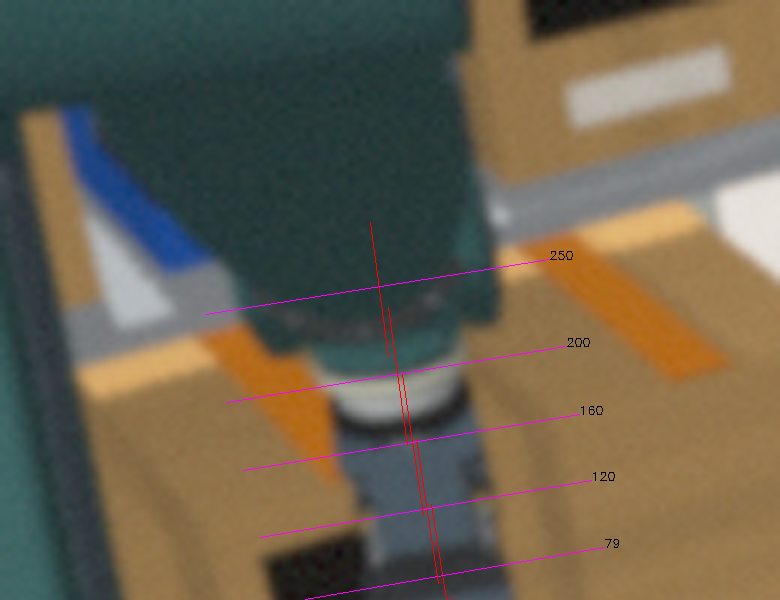

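```bash
cat > s1.py <<'E'
from h import *
from plant import bot, viewer
ca=P["carton"]; v=rvec(ca[2]); u=np.array([-np.sin(ca[2]),np.cos(ca[2])])
c2=np.array(ca[:2]); ap=c2+.1*u; z=.025
bot.command_gripper(.078,25)
bot.move_l([.203,.67,.45],speed=.3)
bot.goto([*ap,.45],v)
bot.move_l([*ap,z],speed=.25)
print("slide",bot.move_l([*c2,z],speed=.1,max_force=8), bot.read_tool_pos())
bot.command_gripper(.03,25); print("gap",bot.read_finger_gap())
bot.move_l([*c2,z+.015],speed=.1)
bot.move_l([*S(.24,.01)[:2],z+.015],speed=.2)
bot.move_l([*S(.215,.2)[:2],z+.015],speed=.25)
print("gap",bot.read_finger_gap())
bot.move_l([*S(.215,.2)[:2],z+.001],speed=.05,max_force=8)
bot.command_gripper(.085)
bot.move_l([*S(.215,.2)[:2],.3],speed=.3)
b=P["bin"]; g=np.array(b[:2])+.0555*np.array([np.cos(b[2]),np.sin(b[2])])
bot.goto([*g,.25],rvec(b[2]))
bot.command_gripper(.045)
print(bot.read_t())
c=viewer.capture("top"); cv2.imwrite("pics/top1.png",c["img"]); 
c=viewer.capture("side"); cv2.imwrite("pics/side1.png",c["img"]);
E
python3 s1.py
```

```text
slide False [0.52921585 0.06056886 0.02514128]
gap 0.04999530789856149
gap 0.04970621174647627
13.4917
```

View pics/side1.png

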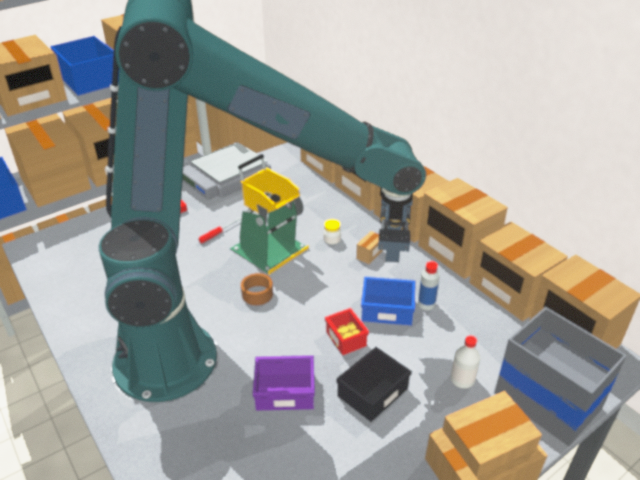

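```bash
cat > s2.py <<'E'
from h import *
from plant import bot, viewer
b=P["bin"]; g=np.array(b[:2])+.0555*np.array([np.cos(b[2]),np.sin(b[2])])
print("desc",bot.move_l([*g,.044],speed=.15,max_force=8),bot.read_tool_pos())
bot.command_gripper(.0,55); print("gap",bot.read_finger_gap(), bot.read_tool_pos())
bot.move_l([*g,.2],speed=.2); print("gap",bot.read_finger_gap())
v=rvec(P["stand"][2])
bot.goto(S(.26+.0555,0,.2),v)
bot.move_l(S(.14+.0555,0,.2),speed=.2)
bot.move_l(S(.14+.0555,0,.048),speed=.15)
c=viewer.capture("top"); cv2.imwrite("pics/top2.png",c["img"])
print(bot.read_t(),bot.read_finger_gap())
cv2.imwrite("pics/top2c.png",cv2.resize(c["img"][140:320,150:390],None,fx=3.3,fy=3.3,interpolation=cv2.INTER_CUBIC)[:600,:800])
E
python3 s2.py
```

```text
desc False [ 0.57342794 -0.24643091  0.04484507]
gap 0.008555579868136121 [ 0.57297537 -0.24619048  0.04406487]
gap 0.008481176638598311
19.4 0.008772254176542087
```

View pics/top2c.png

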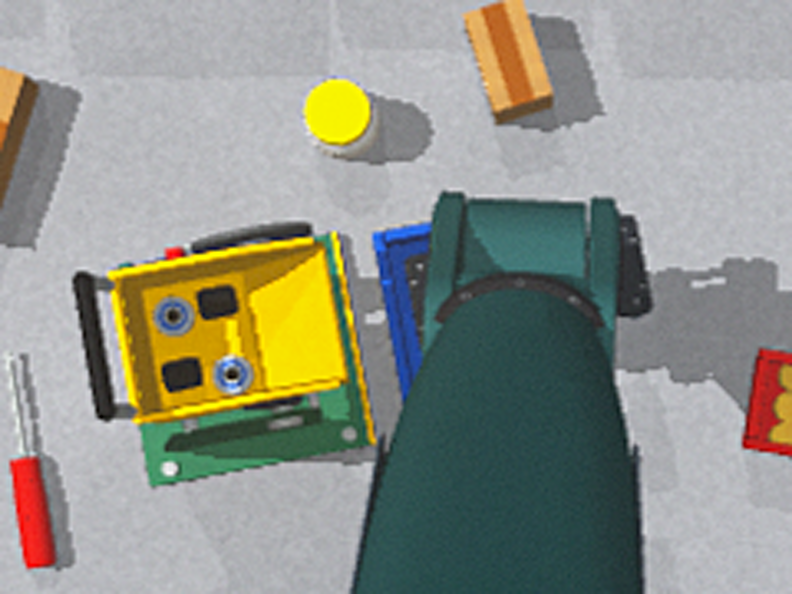

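```bash
cat > s3.py <<'E'
from h import *
from plant import bot, viewer
bot.move_l(S(.121+.0555,0,.048),speed=.1,max_force=10)
print(bot.move_l(S(.121+.0555,0,.0435),speed=.05,max_force=5))
bot.command_gripper(.045,20)
bot.move_l(S(.121+.0555,0,.4),speed=.25)
v=rvec(P["stand"][2])
bot.goto(S(-.1,0,.4),v)
bot.command_gripper(.032)
print(bot.read_t())
for n in("top","side"):
    c=viewer.capture(n); pickle.dump(c,open(n+"3.pkl","wb")); 
    if n=="top": a=cv2.resize(c["img"][170:310,160:310],None,fx=3.5,fy=3.5,interpolation=cv2.INTER_CUBIC)
    else: b=cv2.resize(c["img"][140:300,210:340],None,fx=2,fy=2,interpolation=cv2.INTER_CUBIC)
h=max(a.shape[0],b.shape[0]); p=lambda i:cv2.copyMakeBorder(i,0,h-i.shape[0],0,0,cv2.BORDER_CONSTANT)
cv2.imwrite("pics/s3.png",np.hstack([p(a),p(b)]))
E
python3 s3.py
```

```text
False
23.775
```

View pics/s3.png

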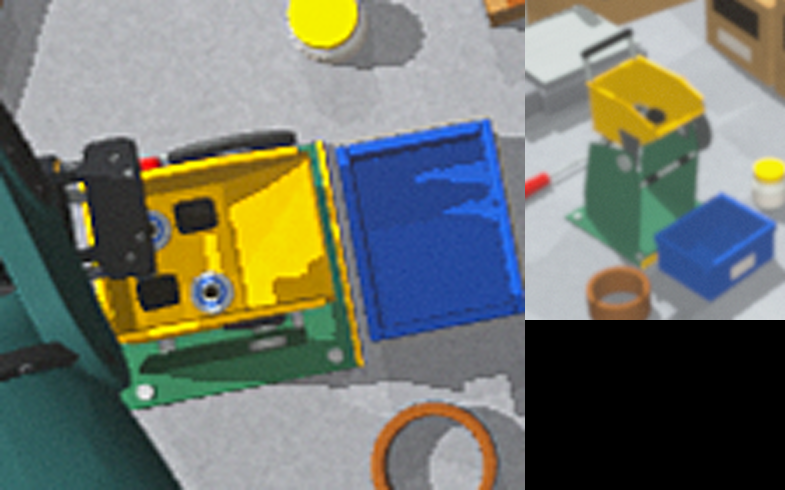

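```bash
cat > s4.py <<'E'
from h import *
from plant import bot, viewer
c=pickle.load(open("top3.pkl","rb"))
w=[ray(c,(160+x/3.5-.36,170+y/3.5-.36),.07) for x,y in[(340,147),(490,121),(523,310),(374,340)]]
p,r=fit(np.array([(-60,75),(60,75),(60,-75),(-60,-75)])/1e3,w); print("bin in stand",inS(p),p[2]-P["stand"][2],np.abs(r).max())
assert abs(inS(p)[0]-.12)<.012 and abs(inS(p)[1])<.012
def H(th,dz=-.014): return S(-.1*np.cos(th)+.14*np.sin(th),0,.17+.14*np.cos(th)+.1*np.sin(th)+dz)
print(bot.move_l(H(0),speed=.12,max_force=8))
f0=bot.read_ft_force()
for th in np.linspace(0,1.74,9)[1:]:
    s=bot.move_l(H(th),speed=.17,max_force=30)
    print(round(th,2),s,np.round(bot.read_ft_force()-f0,1))
    if s: break
bot.sleep(.8)
print(bot.read_t(),bot.read_tool_pos(),H(1.74))
for n in("top","side"):
    c=viewer.capture(n); pickle.dump(c,open(n+"4.pkl","wb"))
    if n=="top": a=cv2.resize(c["img"][190:290,215:315],None,fx=4,fy=4,interpolation=cv2.INTER_CUBIC)
    else: b=cv2.resize(c["img"][160:300,230:350],None,fx=3.3,fy=3.3,interpolation=cv2.INTER_CUBIC)
h=max(a.shape[0],b.shape[0]); q=lambda i:cv2.copyMakeBorder(i,0,h-i.shape[0],0,0,cv2.BORDER_CONSTANT)
cv2.imwrite("pics/s4.png",np.hstack([q(a),q(b)]))
E
python3 s4.py
```

```text
bin in stand [ 0.12390628 -0.0005354 ] 6.27615581695323 0.0035572024067983335
False
0.22 False [1.2 0.3 1.1]
0.44 False [-0.3  0.8  1.3]
0.65 False [0.7 0.8 0.8]
0.87 False [ 1.1 -0.9  0.1]
1.09 False [ 0.5 -2.5  1. ]
1.3 False [-1.4 -3.2  1.6]
1.52 False [0.3 0.3 1.2]
1.74 False [1.1 0.4 0.8]
28.625 [0.52307102 0.04453273 0.23097952] [0.52308537 0.04454701 0.23099628]
```

View pics/s4.png

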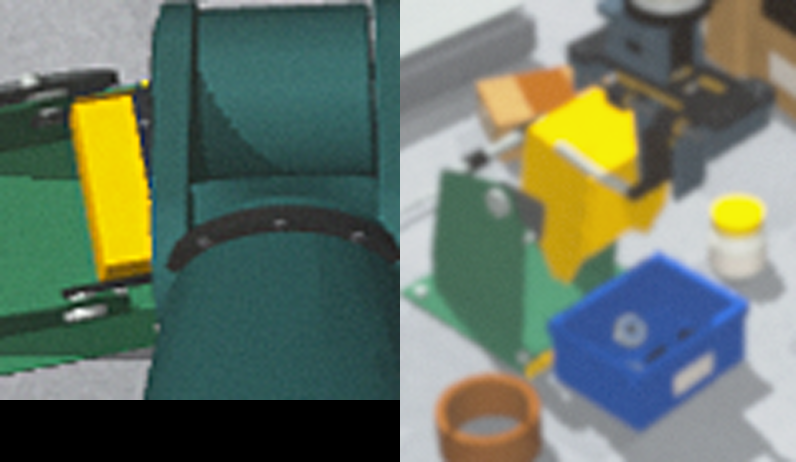

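```bash
cat > s5.py <<'E'
from h import *
from plant import bot, viewer
def H(th,dz=-.014): return S(-.1*np.cos(th)+.14*np.sin(th),0,.17+.14*np.cos(th)+.1*np.sin(th)+dz)
f0=bot.read_ft_force()
bot.command_gripper(0,25); print("gap",bot.read_finger_gap(),"f",np.round(bot.read_ft_force()-f0,1))
for th in (1.5,1.3,1.1,.9,.75,.6,.5,.42):
    s=bot.move_l(H(th),speed=.12,max_force=35)
    print(th,s,np.round(bot.read_ft_force()-f0,1),round(bot.read_finger_gap(),4))
    if s: break
print(bot.read_t())
for n in("top","side"):
    c=viewer.capture(n); pickle.dump(c,open(n+"5.pkl","wb"))
    if n=="top": a=cv2.resize(c["img"][190:290,215:315],None,fx=4,fy=4,interpolation=cv2.INTER_CUBIC)
    else: b=cv2.resize(c["img"][140:290,230:350],None,fx=3.3,fy=3.3,interpolation=cv2.INTER_CUBIC)
h=max(a.shape[0],b.shape[0]); q=lambda i:cv2.copyMakeBorder(i,0,h-i.shape[0],0,0,cv2.BORDER_CONSTANT)
cv2.imwrite("pics/s5.png",np.hstack([q(a),q(b)]))
E
python3 s5.py
```

```text
gap 0.013824674040726539 f [-2.9 14.1  1.7]
1.5 False [-0.5 -4.9  1. ] 0.0135
1.3 False [ -4.8 -16.6  16.7] 0.0133
1.1 False [ -4.3 -12.   18.3] 0.0131
0.9 False [-2.5 -5.6 16.5] 0.0131
0.75 False [-1.1 -1.9 12.5] 0.0132
0.6 False [2.3 1.4 9.1] 0.0136
0.5 False [5.2 1.7 5.7] 0.0137
0.42 False [5.6 2.5 4. ] 0.0137
32.2333
```

View pics/s5.png

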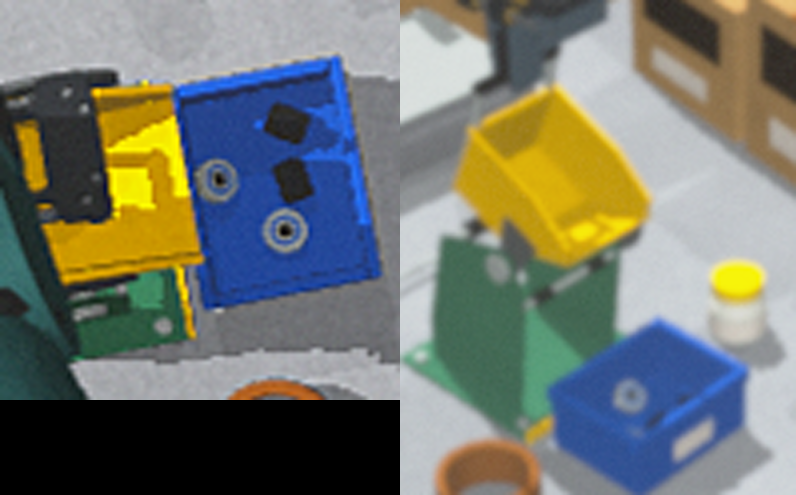

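All four parts are in the bin (crop: bearings at (217,180) and (285,230), dampers at (288,123) and (293,180)). The skip is empty and held at about 0.42 rad, so I'll ease it home next.

```bash
cat > s6.py <<'E'
from h import *
from plant import bot, viewer
def H(th,dz=-.014): return S(-.1*np.cos(th)+.14*np.sin(th),0,.17+.14*np.cos(th)+.1*np.sin(th)+dz)
bot.command_gripper(0,45); f0=bot.read_ft_force()
for th in (.36,.3,.25,.2,.15,.1,.05,.01):
    s=bot.move_l(H(th),speed=.035,max_force=30)
    print(th,s,np.round(bot.read_ft_force()-f0,1),round(bot.read_finger_gap(),4))
    if s: break
print("seat",bot.move_l(H(-.03),speed=.02,max_force=10),np.round(bot.read_ft_force()-f0,1),bot.read_tool_pos()-H(0))
bot.sleep(.3); print(bot.read_t(),np.round(bot.read_ft_force()-f0,1))
E
python3 s6.py
```

```text
0.36 False [ 0.4 -3.6  0.7] 0.0131
0.3 False [ 2.3 -2.3 -1.9] 0.0132
0.25 False [ 1.3 -3.3 -1.5] 0.0129
0.2 False [ 1.1 -1.1 -3.1] 0.013
0.15 False [ 2.8 -1.7 -4.1] 0.013
0.1 False [ 2.1 -0.9 -5.2] 0.0131
0.05 False [ 1.9  1.3 -5.7] 0.0131
0.01 False [ 0.5 -1.2 -1.8] 0.0133
seat True [-5.1 -6.6  2.8] [ 0.00022847  0.00224225 -0.0023658 ]
36.375 [-5.3 -4.2  3.7]
```

```bash
cat > s7.py <<'E'
from h import *
from plant import bot, viewer
bot.command_gripper(.032,10); p=bot.read_tool_pos()
bot.move_l([p[0],p[1],.42],speed=.15)
bot.goto([.203,.67,.42],rvec(P["stand"][2])); bot.sleep(.3); print(bot.read_t())
for n in("top","side"):
    c=viewer.capture(n); pickle.dump(c,open(n+"7.pkl","wb"))
    if n=="top": a=cv2.resize(c["img"][140:320,160:320],None,fx=2.6,fy=2.6,interpolation=cv2.INTER_CUBIC); C=c
    else: b=cv2.resize(c["img"][130:300,210:340],None,fx=2.6,fy=2.6,interpolation=cv2.INTER_CUBIC)
h=max(a.shape[0],b.shape[0]); q=lambda i:cv2.copyMakeBorder(i,0,h-i.shape[0],0,0,cv2.BORDER_CONSTANT)
cv2.imwrite("pics/s7.png",np.hstack([q(a),q(b)]))
d=cv2.absdiff(C["img"],pickle.load(open("top.pkl","rb"))["img"])[195:295,165:232].max(2); print("skip-region changed px",(d>60).sum())
E
python3 s7.py
```

```text
39.8417
skip-region changed px 488
```

View pics/s7.png

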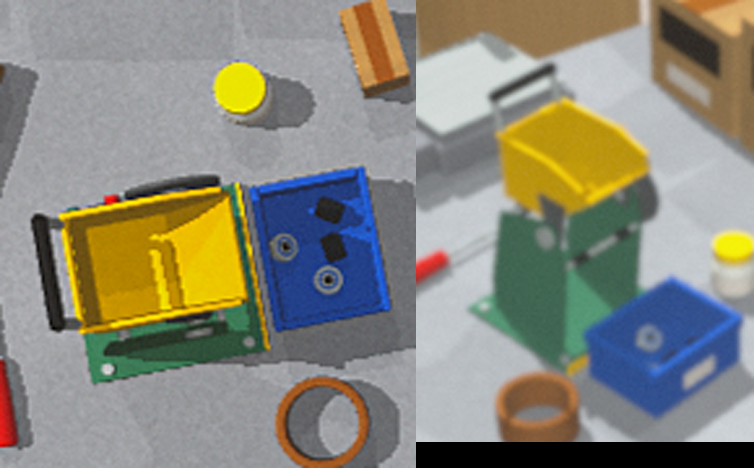

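The skip's handle ends are at (175.8,223.8) and (181.9,265.8) px, within 1 px of the start picture. The skip is home and empty, the four parts are in the bin, and the carton is upright.

```bash
python3 -c "
from plant import bot
print(bot.read_ft_force(),bot.read_t()); bot.job_done()"
```

```text
[-0.40242076 -0.91800373  0.02836027] 39.9417
the job is handed in; nothing more can be done
```

The job is done and handed in after about 40 s of robot time, of the 72 s allowed; no verdict was reported.

- **Carton:** I set it aside upright, well clear of the skip and the other things on the bench.
- **Bin:** It stands about 124 mm in front of the pivot and within 1 mm of the middle, measured from the top picture just before tipping.
- **Tipping:** I tipped the skip over by its handle at about 1 rad/s, and all four parts fell into the bin.
- **Return:** I gripped the handle and eased the skip past the catch at about 0.035 m/s (roughly 0.2 rad/s at the skip). I pressed until a 10 N contact showed it was seated, then let go.

**Last checks:**
- The handle was within 1 px of its starting position in the picture, so the skip is home. I had no direct reading of the skip's angle.
- The skip was empty, with both bearings and both dampers visible in the bin.
- The carton was upright. The jar, tape roll and screwdriver showed no visible shift. The rest of the bench was outside the last crops I viewed, so I did not check it again at the end.
- The force on the tool was about 1 N or less, so the robot was touching nothing.

No check failed or disagreed with another.

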